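Level the model stage on the dental laboratory bench

ROBOT

A 6-joint arm with a two-finger parallel gripper is mounted at the origin on the work surface. World frame = base frame: x ahead of the robot, y to its left, z up, the work surface at z = 0. Lengths are in m, angles in degrees, forces in N, time in s.
With the tool pointing down it reaches from about 0.35 to 0.875 m from the base axis. Payload 4.2 kg.
Tool frame: the origin (TCP) lies where the fingers leave the gripper's body, on its centre line; the fingertips stand 73 mm ahead of it and the grasp point (between the pads) lies env.hold_point_z ahead of it (env.hold_point_z is the distance from the TCP to the grasp point, in m); z points along the fingers, y is the line along which they close (so a half turn about z gives the same grasp; the last joint's range is limited). The gripper opens to 85 mm and grips with 20 to 120 N. Pads are 22 mm wide; open, the fingers measure 114 mm over their backs; the gripper's body (76 mm by 85 mm) begins 54 mm behind the grasp point. The pads swing forward as they close: fully open they stand 13 mm farther back than shut.
Start: joints at [91.307, 22.042, 0.453, 0, -68.411, -14.817], TCP at [0.146, 0.608, 0.304] pointing down, gripper open.
Joint ranges: [-179.83, 179.83], [-69.29, 118.12], [-61.27, 80.66], [-181.25, 117.63], [-171.15, -9.14], [-177.46, 177.46]. Speed limits (degrees/s): [159.86, 159.86, 180, 180, 180, 180].

INTERFACE

Orientations are given as a 3x3 rotation matrix whose columns are the frame's x, y, z axes.
In Python, from cell import env, eyes gives the robot as it stands. The module is installed in compiled form; this text tells all that it offers.
- The arm moves only by the shell command python3 -m jog 'ROWS' [FORCE]. ROWS is JSON, one flat list of numbers, 7 for each row, row after row: the gripper's target within -1 to 1 (shut at 1, half-way at 0, fully open at -1), then the shift along the tool's x, y, z in m, then the turn, a rotation vector about the tool's x, y, z in degrees. A call has 1 to 20 rows; each row is the pose to reach, as a shift and turn from the pose commanded when the call began, along the tool's axes at that moment; what a row does not reach only later rows make up. A row lasts 1/10 s, in which the tool goes at most 50 mm and 8.59 degrees, less where a joint would pass 70% of its speed; a pose out of reach is approached as far as the arm can. A call with a gripper value outside its range is refused whole. The fingers move at their own pace and stop on an object; FORCE is the grip in N (left out, the last holds). Time passes only in rows, so rows that repeat a pose let the fingers close. It gives the time, the measured TCP pose, the force, the opening and the grip force at its end, in the units of the state.
- env.read_state(): the state, without advancing time (a new reading comes with each control period).
- eyes.camera(name): name is "scene" or "top" or "wrist"; returns the picture (384x512x3 uint8, red, green, blue); there is no depth.
- eyes.camera_model(name): a dict with "fx", "fy", "cx", "cy" (pixels), "k1" (the pictures are not rectified: a ray, as slopes to the right and down, at radius r is drawn at 1 + k1 r^2 times it, then the intrinsics apply), "cam_to_world" (4x4, takes a point from camera to world coordinates); the wrist camera has in their place "tool_from_camera" (4x4, takes a point from camera to tool coordinates, whose origin is the TCP and whose axes are the flange's). Camera axes: x right, y up, looking along -z (the intrinsics and any distortion apply to the point x, -y, -z); pixel columns grow to the right and rows downward; lengths in m; the calibration is good to about 2 mm. A picture is of the moment at which its call begins: read the wrist's pose just before it. camera_model takes no time and is no camera call.
- env.hand_in(): hands the job in; it is judged then, once.
The state is a dict: "time_s": time; "q": joint angles; "dq": joint speeds; "tau": joint torques, N m; "eef_pos": TCP position; "ee_rot": TCP orientation; "contact_force": force on the tool from outside, world axes, zero at the start; "ft_torque": the same for the moment, N m; "opening": finger opening in m; "gripper_force": force on a finger pad.
Only numpy, scipy, OpenCV 4.12 (cv2) and the standard library are available. Lean on these libraries where they do the work, as an engineer would, in place of code of your own. Each camera call takes 0.05 s, during which the arm holds its last target. There are 200 camera calls.

TASK

The levelling stage that carries the stone cast is out of level both ways. Turn its two winged foot screws, one after the other, until in each of its two tube vials the bubble lies between the two black lines, then let go.

Things in the scene. Friction and masses are not known exactly. Their poses are not given: they have to be found in the camera images.
- left_screw_wing (a point): Left steel foot screw: upright wing (bar) 42 long, 12 thick, 36 mm tall, on a 32 mm wide collar whose top is 22 mm below this point. Point: on the vertical screw axis, 14 mm below the wing's top, 88 mm above the bench (plate top 52, cast's top about 91); x along the wing, y across it, z up. It turns within 1.35 rad of level, starts within 1.2; friction 0.1 N m; it does not rise.
- right_screw_wing (a point): Right foot screw, alike in shape, point, axes, friction and range. Both screws stand at opposite corners of the 200 mm square plate, 212 mm apart; the far left corner is a fixed low domed pivot, the near right one is bare. Clockwise from above raises a screw's corner. One grasp each is enough. The base is fixed to the bench.
- left_bubble (a joint): Offset (m) of the pale 16 mm bubble along the left tube vial, + towards the left screw, 0 in the middle = level. The vial (90 x 22 mm, yellow-green window) lies along the left edge of the plate, from the left screw towards the pivot; black lines cross it 15 mm either side of the middle. Turning the left screw clockwise (from above) moves it +20 mm per rad at once; the right screw does not.
- right_bubble (a joint): Offset (m) of the bubble along the right tube vial, the same kind, which lies along the far edge of the plate, from the right screw towards the pivot; + towards the right screw, 0 = level. Turning the right screw clockwise (from above) moves it +20 mm per rad at once; the left screw does not. Each bubble starts 12 to 24 mm off the middle.

How it is judged:
By the outcome, as a careful person would: the job done as asked, in the order asked, and still so for the second after the job is handed in, with the robot touching nothing.
It also fails if it takes over 38 s, if anything falls off the work surface, if the arm or the gripper's body presses on something with over 40 N, if the wrist force passes 120 N, or if a joint passes its speed limit or range.

## Working session

There is one attempt and no reset: what is moved stays moved. The work goes in short steps, Python scripts to look and compute and a shell command to move; the robot and the scene stay as the last step left them, time stands still between calls to the robot, and variables do not carry over. Pictures are saved under pics/ and viewed, at most 10 in all, crops included, and the job is handed in when it is done.

```bash
mkdir -p pics
cat > h.py <<'E'
import numpy as np, cv2
from cell import env, eyes
def pose(n):
    m=eyes.camera_model(n)
    if "cam_to_world" in m: return m,np.array(m["cam_to_world"])
    s=env.read_state(); T=np.eye(4); T[:3,:3]=s["ee_rot"]; T[:3,3]=s["eef_pos"]
    return m,T@np.array(m["tool_from_camera"])
def ray(m,T,u,v):
    K=np.array([[m["fx"],0,m["cx"]],[0,m["fy"],m["cy"]],[0,0,1.]])
    p=cv2.undistortPoints(np.array([[[u,v]]],float),K,np.array([m["k1"],0,0,0.]))[0,0]
    return T[:3,3],T[:3,:3]@np.array([p[0],-p[1],-1])
def onz(m,T,u,v,z):
    o,d=ray(m,T,u,v); return o+d*(z-o[2])/d[2]
def proj(m,T,P):
    c=np.linalg.inv(T)@np.append(P,1); x=c[0]/-c[2]; y=-c[1]/-c[2]; k=1+m["k1"]*(x*x+y*y)
    return m["fx"]*x*k+m["cx"], m["fy"]*y*k+m["cy"]
E
python3 - <<'E'
from h import *
print(env.hold_point_z); s=env.read_state(); print(s["time_s"],s["eef_pos"],np.round(s["ee_rot"],3))
for n in ("scene","top","wrist"):
    m,T=pose(n); print(n,{k:m[k] for k in("fx","cx","cy","k1")},T[:3,3].round(3))
    cv2.imwrite(f"pics/{n}0.png",eyes.camera(n)[:,:,::-1])
a=[cv2.imread(f"pics/{n}0.png") for n in("top","wrist")]
cv2.imwrite("pics/tw.png",cv2.resize(np.vstack(a),(512,600)) if 0 else cv2.resize(np.hstack(a),(800,300)))
E
```

```text
0.0539
0.0 [0.1458728  0.60728779 0.30279639] [[ 0.972 -0.234 -0.   ]
 [-0.234 -0.972 -0.002]
 [ 0.     0.002 -1.   ]]
scene {'fx': 375.77305282970383, 'cx': 255.3554558828074, 'cy': 191.32069713896013, 'k1': -0.08463422223401151} [ 1.039 -0.236  0.517]
top {'fx': 388.8612805195488, 'cx': 251.9107603406186, 'cy': 186.05128934898633, 'k1': -0.108174691827875} [0.524 0.008 0.788]
wrist {'fx': 324.0173212511894, 'cx': 258.1040713724889, 'cy': 186.09459352206306, 'k1': -0.07843953068889226} [0.209 0.592 0.372]
```

View pics/top0.png

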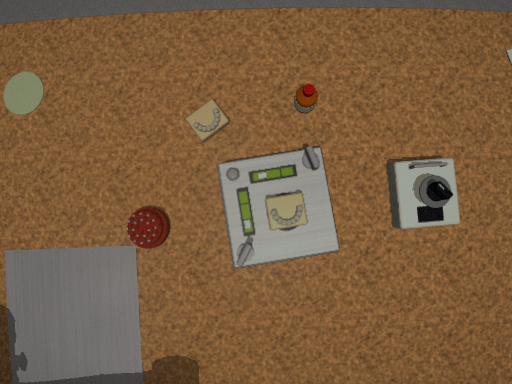

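View pics/wrist0.png

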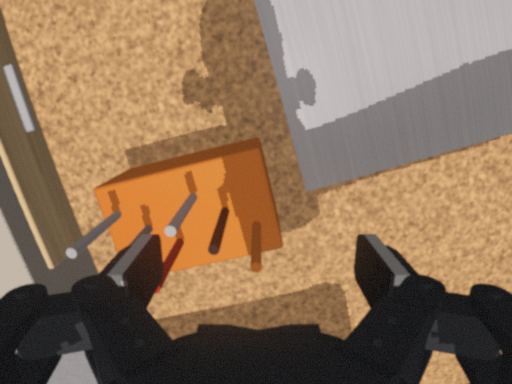

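The top view shows the stage at about (278,207). The left screw is near (245,250), the right screw near (311,158), the pivot at (232,173), and the vials at (246,212) and (273,173). Next I'll enlarge this area and measure.

Run:
```python
from h import *
im=cv2.imread("pics/top0.png"); c=im[140:275,212:347]
cv2.imwrite("pics/c.png",cv2.resize(c,(594,594),interpolation=cv2.INTER_CUBIC))
m,T=pose("top")
for u,v,z in((246,248,.088),(311,158,.088),(232,173,.055),(278,207,.052)): print(onz(m,T,u,v,z).round(4))
```

```text
[0.4679 0.0472 0.088 ]
[ 0.6292 -0.0713  0.088 ]
[0.6069 0.0752 0.055 ]
[ 0.5418 -0.0115  0.052 ]
```

View pics/c.png

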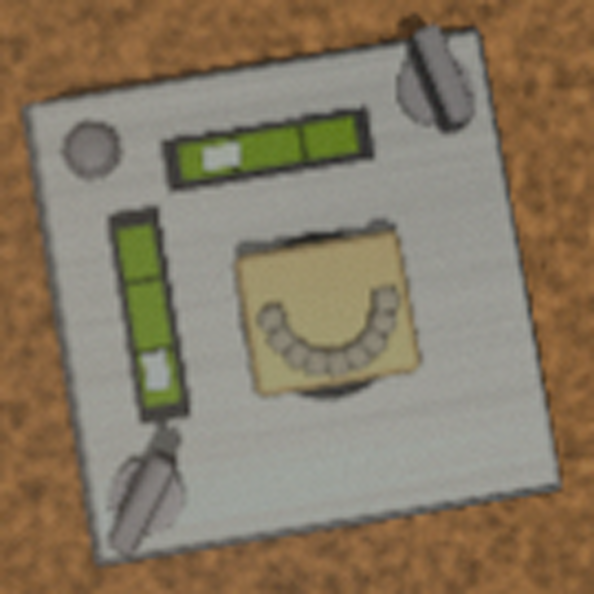

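The crop shows each wing's top face. The left one runs from (122,548) to (165,455) and the right one from (428,30) to (462,125), in crop pixels. The left bubble is at (157,370), on the screw side. The right bubble is at (221,157), on the pivot side.

Run:
```python
from h import *
m,T=pose("top"); f=lambda p,z: onz(m,T,212+(p[0]+.5)/4.4-.5,140+(p[1]+.5)/4.4-.5,z)
C=[]
for n,a,b,col in(("L",(122,548),(165,455),(147,495)),("R",(462,125),(428,30),(435,85))):
    A,B=f(a,.102),f(b,.102); d=B-A; C.append((A+B)/2)
    print(n,C[-1].round(4),"len",np.linalg.norm(d).round(4),"yaw",np.degrees(np.arctan2(d[1],d[0])).round(1),"collar",f(col,.066).round(4))
print("dist",np.linalg.norm(C[0]-C[1]))
im=cv2.imread("pics/top0.png");hsv=cv2.cvtColor(im,cv2.COLOR_BGR2HSV)
g=cv2.inRange(hsv,(30,120,60),(50,255,255)); g[:140]=0;g[275:]=0;g[:,:212]=0;g[:,347:]=0
g=cv2.morphologyEx(g,cv2.MORPH_CLOSE,np.ones((9,9)))
for c in cv2.findContours(g,0,2)[0]:
    if cv2.contourArea(c)>100: r=cv2.minAreaRect(c); print(r)
for n,b,e0,e1 in(("L",(157,370),(134,212),(165,418)),("R",(221,157),(168,166),(370,134))):
    B,P,Q=f(b,.065),f(e0,.065),f(e1,.065); d=(Q-P)/np.linalg.norm(Q-P); print(n,"vial",np.linalg.norm(Q-P),"bubble",(B-(P+Q)/2)@d)
```

```text
L [0.4593 0.0496 0.102 ] len 0.0408 yaw -25.1 collar [0.4586 0.0503 0.066 ]
R [ 0.6285 -0.0728  0.102 ] len 0.0409 yaw 18.5 collar [ 0.6307 -0.0727  0.066 ]
dist 0.20885329637179023
((245.29324340820312, 211.1905517578125), (40.29033279418945, 8.006078720092773), 81.02737426757812)
((272.54052734375, 173.2432403564453), (8.219949722290039, 40.4421501159668), 80.53767395019531)
L vial 0.08797056636182406 bubble 0.023551799251673854
R vial 0.08678790533111184 bubble -0.020557467543372374
```

```bash
python3 -m jog '[0,0.02,0.022,0,0,0,0, 0,0.05,0.054,0,0,0,0, 0,0.08,0.086,0,0,0,1, 0,0.11,0.118,0,0,0,2, 0,0.14,0.15,0,0,0,3, 0,0.17,0.183,0,0,0,4, 0,0.2,0.215,0,0,0,5, 0,0.23,0.248,0,0,0,6, 0,0.26,0.28,0,0,0,7, 0,0.29,0.312,0,0,0,8, 0,0.32,0.345,0,0,0,9, 0,0.35,0.377,0,0,0,10, 0,0.38,0.409,0,0,0,11, 0,0.405,0.436,0.02,0,0,11.6, 0,0.425,0.458,0.04,0,0,11.6, 0,0.4346,0.468,0.05,0,0,11.6, 0,0.4346,0.468,0.05,0,0,11.6, 0,0.4346,0.468,0.05,0,0,11.6]' 60
python3 - <<'E'
from h import *
s=env.read_state();print(s["time_s"],s["eef_pos"],np.round(s["ee_rot"],3),np.round(s["q"],1),s["opening"])
m,T=pose("wrist");im=eyes.camera("wrist")[:,:,::-1].copy()
for c,y in(((.459,.050,.102),-25.1),((.629,-.073,.102),18.5)):
    d=np.array([np.cos(np.radians(y)),np.sin(np.radians(y)),0])*.021
    a,b=[tuple(int(round(k)) for k in proj(m,T,np.array(c)+e)) for e in(-d,d)]; print(a,b)
    cv2.line(im,a,b,(0,0,255),1)
cv2.imwrite("pics/w1.png",im)
E
```

```text
time_s: 1.95
eef_pos: [0.4592, 0.051, 0.2539]
ee_rot: [[0.905, -0.425, -0.0], [-0.425, -0.905, -0.0], [-0.0, 0.0, -1.0]]
contact_force: [0.8, 0.2, -0.1]
opening: 0.0424
gripper_force: 0.0
1.95 [0.45922426 0.05100944 0.25386482] [[ 0.905 -0.425 -0.   ]
 [-0.425 -0.905 -0.   ]
 [-0.     0.    -1.   ]] [ 26.6   8.8 -25.8   0.  -55.4  38.3] 0.04243393427381792
(258, 221) (258, 165)
(346, -107) (299, -159)
```

View pics/w1.png

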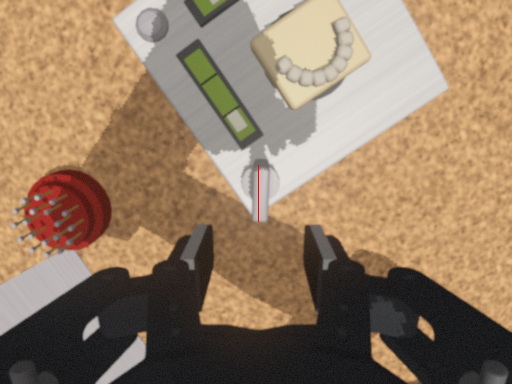

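The overlaid prediction lies on the wing at x≈258; the wing itself is at about 260.5, so the match is within 2 mm. I'll shift 2 mm in y, descend and close.

```bash
python3 -m jog '[0,0,0.001,0.03,0,0,0, 0,0,0.002,0.06,0,0,0, 0,0,0.002,0.085,0,0,0, 0,0,0.002,0.1,0,0,0, 0,0,0.002,0.108,0,0,0, 0,0,0.002,0.108,0,0,0, 1,0,0.002,0.108,0,0,0, 1,0,0.002,0.108,0,0,0, 1,0,0.002,0.108,0,0,0, 1,0,0.002,0.108,0,0,0, 1,0,0.002,0.108,0,0,0, 1,0,0.002,0.108,0,0,0]' 40
```

```text
time_s: 3.2
eef_pos: [0.4587, 0.0493, 0.1471]
ee_rot: [[0.905, -0.424, 0.001], [-0.424, -0.905, 0.0], [0.001, -0.001, -1.0]]
contact_force: [-1.7, -0.2, 5.8]
opening: 0.0111
gripper_force: 41.8
```

```bash
python3 -m jog '[1,0,0,0,0,0,-3, 1,0,0,0,0,0,-8, 1,0,0,0,0,0,-14, 1,0,0,0,0,0,-20, 1,0,0,0,0,0,-26, 1,0,0,0,0,0,-32, 1,0,0,0,0,0,-38, 1,0,0,0,0,0,-44, 1,0,0,0,0,0,-50, 1,0,0,0,0,0,-56, 1,0,0,0,0,0,-61, 1,0,0,0,0,0,-65, 1,0,0,0,0,0,-67, 1,0,0,0,0,0,-67, 1,0,0,0,0,0,-67]'
cat > look.py <<'E'
from h import *
import sys
n=sys.argv[1]; im=cv2.cvtColor(eyes.camera("top"),cv2.COLOR_RGB2BGR); cv2.imwrite(f"pics/{n}.png",im)
a=cv2.resize(im[140:275,212:347],(594,594),interpolation=cv2.INTER_CUBIC); cv2.imwrite(f"pics/{n}c.png",a)
m,T=pose("top"); f=lambda p,z: onz(m,T,212+(p[0]+.5)/4.4-.5,140+(p[1]+.5)/4.4-.5,z)
for nm,e0,e1 in(("L",(134,212),(165,418)),("R",(168,166),(370,134))):
    msk=np.zeros(a.shape[:2],np.uint8); cv2.line(msk,e0,e1,255,18)
    h=cv2.cvtColor(a,cv2.COLOR_BGR2HSV); w=(msk>0)&(h[:,:,1]<90)&(h[:,:,2]>115)
    y,x=np.nonzero(w)
    if len(x)<100: print(nm,"bubble unseen",len(x)); continue
    P,Q=f(e0,.065),f(e1,.065); d=(Q-P)/np.linalg.norm(Q-P)
    print(nm,len(x),"bubble mm",1000*((f((np.median(x),np.median(y)),.065)-(P+Q)/2)@d).round(4))
E
python3 look.py t1
```

```text
time_s: 4.7
eef_pos: [0.4585, 0.0503, 0.1471]
ee_rot: [[0.744, 0.668, 0.001], [0.668, -0.744, 0.002], [0.002, -0.0, -1.0]]
contact_force: [-4.5, 6.0, 6.1]
opening: 0.0113
gripper_force: 41.9
L 470 bubble mm 0.1
R 916 bubble mm -20.1
```

View pics/t1c.png

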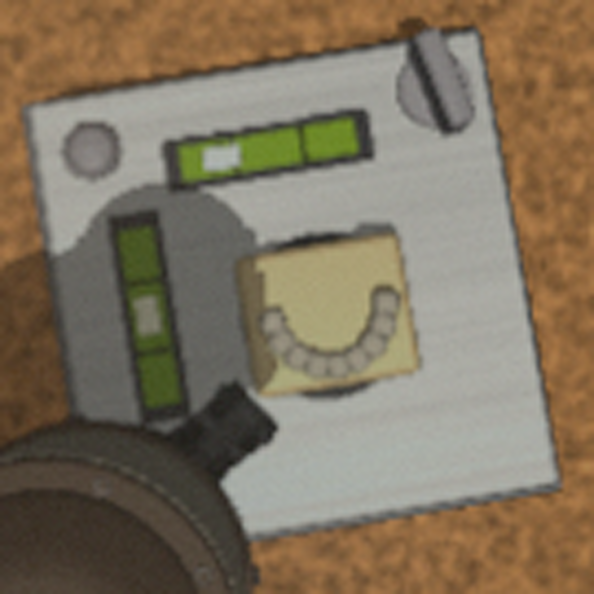

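The left bubble now sits at (147,314), midway between its lines at y≈280 and 350. I'll let go, lift and go above the right screw.

```bash
python3 -m jog '[0,0,0,0,0,0,0, 0,0,0,0,0,0,0, 0,0,0,0,0,0,0, 0,0,0,0,0,0,0, 0,0,0,-0.02,0,0,0, 0,0,0,-0.06,0,0,0, 0,0,0,-0.095,0,0,0, 0,0.005,0.02,-0.107,0,0,3, 0,0.013,0.06,-0.107,0,0,7, 0,0.022,0.1,-0.107,0,0,12, 0,0.03,0.14,-0.107,0,0,17, 0,0.038,0.175,-0.107,0,0,21, 0,0.043,0.198,-0.107,0,0,23.4, 0,0.0445,0.2056,-0.107,0,0,23.4, 0,0.0445,0.2056,-0.107,0,0,23.4, 0,0.0445,0.2056,-0.107,0,0,23.4]'
python3 - <<'E'
from h import *
s=env.read_state();print(np.round(s["q"],1))
m,T=pose("wrist");im=eyes.camera("wrist")[:,:,::-1].copy()
for c,y in(((.629,-.073,.102),18.5),):
    d=np.array([np.cos(np.radians(y)),np.sin(np.radians(y)),0])*.021
    a,b=[tuple(int(round(k)) for k in proj(m,T,np.array(c)+e)) for e in(-d,d)]; print(a,b)
    cv2.line(im,a,b,(0,0,255),1)
cv2.imwrite("pics/w2.png",im)
E
python3 look.py t2
```

```text
time_s: 6.35
eef_pos: [0.628, -0.0737, 0.2526]
ee_rot: [[0.948, 0.318, -0.001], [0.318, -0.948, 0.0], [-0.001, -0.001, -1.0]]
contact_force: [-0.1, -0.7, -0.3]
opening: 0.0425
gripper_force: 0.0
[  7.9  24.9  -2.6  -0.  -62.5 100.6]
(257, 220) (257, 163)
L 166 bubble mm 1.0
R 597 bubble mm -16.7
```

View pics/w2.png

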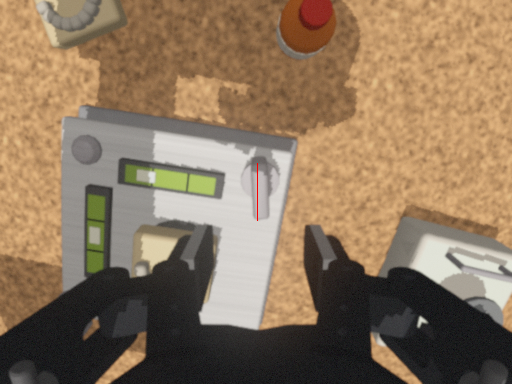

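In the wrist view the wing is centred at about (261,191), 2 mm towards +y from the prediction, and the left bubble is still mid-window. I'll descend and grasp.

```bash
python3 -m jog '[0,0.001,0.001,0.03,0,0,0, 0,0.001,0.002,0.06,0,0,0, 0,0.001,0.002,0.085,0,0,0, 0,0.001,0.002,0.1,0,0,0, 0,0.001,0.002,0.106,0,0,0, 0,0.001,0.002,0.106,0,0,0, 1,0.001,0.002,0.106,0,0,0, 1,0.001,0.002,0.106,0,0,0, 1,0.001,0.002,0.106,0,0,0, 1,0.001,0.002,0.106,0,0,0, 1,0.001,0.002,0.106,0,0,0, 1,0.001,0.002,0.106,0,0,0]' 40
```

```text
time_s: 7.65
eef_pos: [0.6308, -0.0743, 0.1486]
ee_rot: [[0.948, 0.318, 0.002], [0.318, -0.948, 0.002], [0.003, -0.001, -1.0]]
contact_force: [-2.1, 4.8, 2.2]
opening: 0.0111
gripper_force: 41.6
```

```bash
python3 -m jog '[1,0,0,0,0,0,3, 1,0,0,0,0,0,8, 1,0,0,0,0,0,14, 1,0,0,0,0,0,20, 1,0,0,0,0,0,26, 1,0,0,0,0,0,32, 1,0,0,0,0,0,38, 1,0,0,0,0,0,44, 1,0,0,0,0,0,50, 1,0,0,0,0,0,55, 1,0,0,0,0,0,58, 1,0,0,0,0,0,58, 1,0,0,0,0,0,58]' && python3 -m jog '[0,0,0,0,0,0,0, 0,0,0,0,0,0,0, 0,0,0,0,0,0,0, 0,0,0,0,0,0,0, 0,0,0,-0.02,0,0,0, 0,0,0,-0.06,0,0,0, 0,0,0,-0.1,0,0,0, 0,0,0,-0.13,0,0,0, 0,0.04,0,-0.13,0,0,0, 0,0.08,0,-0.13,0,0,0, 0,0.12,0,-0.13,0,0,0, 0,0.14,0,-0.13,0,0,0, 0,0.14,0,-0.13,0,0,0]'
python3 look.py t3
```

```text
time_s: 8.95
eef_pos: [0.6306, -0.0755, 0.1485]
ee_rot: [[0.772, -0.635, 0.002], [-0.635, -0.772, -0.0], [0.001, -0.001, -1.0]]
contact_force: [-2.6, 1.6, 6.4]
opening: 0.0112
gripper_force: 41.9
time_s: 10.25
eef_pos: [0.7396, -0.1668, 0.2745]
ee_rot: [[0.77, -0.638, -0.002], [-0.638, -0.77, -0.0], [-0.001, 0.001, -1.0]]
contact_force: [-1.3, -0.9, -0.5]
opening: 0.043
gripper_force: 0.0
L 4190 bubble mm 0.2
R 4113 bubble mm 0.0
```

View pics/t3.png

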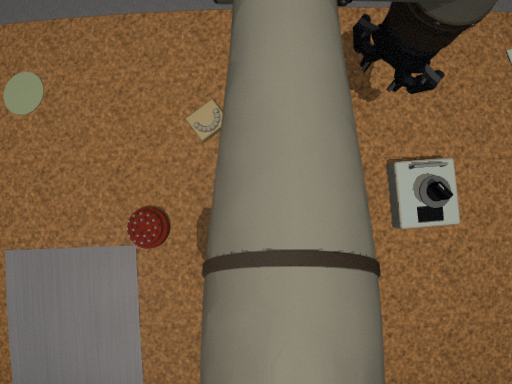

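The arm hides the stage from the top camera, so I'll swing it aside to look.

```bash
python3 -m jog '[0,-0.02,-0.01,0,0,0,0, 0,-0.055,-0.026,0,0,0,0, 0,-0.095,-0.045,0,0,0,0, 0,-0.135,-0.064,0,0,0,0, 0,-0.175,-0.083,0,0,0,0, 0,-0.215,-0.102,0,0,0,0, 0,-0.255,-0.121,0,0,0,0, 0,-0.295,-0.14,0,0,0,0, 0,-0.335,-0.159,0,0,0,0, 0,-0.375,-0.178,0,0,0,0, 0,-0.415,-0.197,0,0,0,0, 0,-0.455,-0.216,0,0,0,0, 0,-0.49,-0.233,0,0,0,0, 0,-0.515,-0.245,0,0,0,0, 0,-0.515,-0.245,0,0,0,0, 0,-0.515,-0.245,0,0,0,0]'
python3 look.py t4
```

```text
time_s: 11.9
eef_pos: [0.4957, 0.3523, 0.2772]
ee_rot: [[0.773, -0.635, -0.0], [-0.635, -0.773, -0.0], [-0.0, 0.0, -1.0]]
contact_force: [0.7, -0.8, -0.5]
opening: 0.0425
gripper_force: 0.0
L 924 bubble mm 0.1
R 876 bubble mm 0.9
```

View pics/t4c.png

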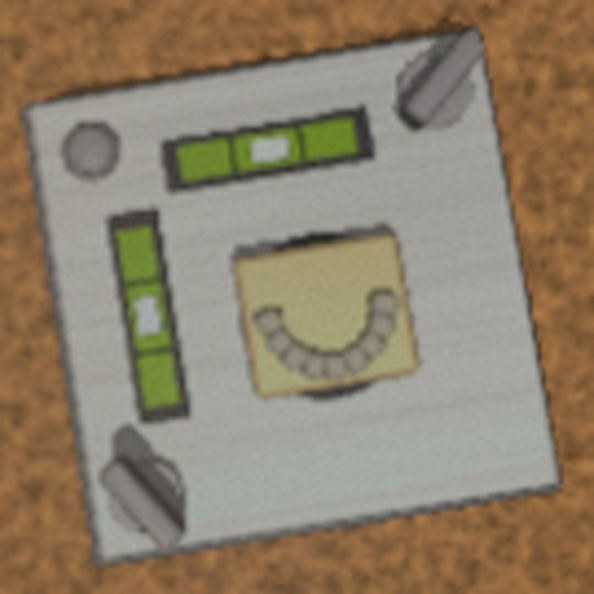

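Both bubbles, at (147,315) and (269,149), lie between their black lines, and the arm is clear. I'll hand in.

```bash
python3 -c "
from cell import env
print(env.hand_in())"
```

```text
the job is handed in; nothing more can be done
None
```

I turned the left screw and then the right; in the last picture both bubbles lie between their black lines, about 0.1 and 0.9 mm off the middle, and the job was handed in at about 12 s with the gripper open and the arm clear.

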